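Push the empty tin through the bin's self-closing flap

TASK

Throw away the empty red-lidded balm tin lying on the steel bin's ledge: while it is still on the ledge push the black self-closing flap well open with one finger and keep it open, and with the other finger gently push the tin off the ledge through the opening. Never pinch, lift or carry the tin, and leave the other things on the bench where they are. Finish with the fingers drawn out, the tin in the bin and the flap swung fully shut.

Things in the scene. Friction and masses are not known exactly. Their poses are not given: they have to be found in the camera images.
- bin: Steel bin fixed on the green bench, 240 mm long (its x), 124 mm wide (its y). Along its own +x (the way to push the tin) its top is a steel ledge 140 mm above the bench, x = -115 to 0 mm, then an opening closed by the black flap. Origin on the bench under the middle of the ledge's inner edge; z up. Hollow inside, floor 5 mm above the bench. Back wall x = 105 to 125 mm, 186 mm high.
- ledge_edge (a point): Middle of the ledge's inner edge, on its top face, 140 mm above the bench; axes as the bin's. The ledge runs back from here 115 mm along bin -x, with black rails 8 mm high along its two sides (inner faces at y = +-56 mm) and nothing across its outer end.
- hinge (a point): Middle of the flap's hinge line, which runs along the bin's y; 100 mm beyond the ledge's inner edge and 46 mm above the ledge (186 mm above the bench). Axle radius 4 mm. Axes as the bin's. The side cheeks beside the flap end level with the shut flap.
- flap (a joint): Black flap, 110 x 108 x 3 mm, in rad: 0 = shut, stop at 1.2. Shut, it slopes 25 deg from the hinge down to the ledge's inner edge; open, 25 deg plus the joint value. A finger just above ledge level moving along bin +x (stopping short of the hinge), or pressing down, swings it down into the bin; a spring shuts it (1 to 3 N at its edge). The tin's weight hardly opens it.
- flap_edge (a point): Middle of the flap's lower edge (yellow strip); shut, it lies at the middle of the ledge's inner edge.
- tin_center (a point): Centre (half-way up) of the empty tin: a flat rectangular tin 34 mm (its x) by 56 mm (its y), 16 mm high, bright metal below and red lid with a pale label, about 40 g. It lies flat on the ledge, 38 to 62 mm before the ledge's inner edge, its x roughly along the bin's x (within about 17 deg). z up.
- full_tin: Like the empty tin but with a blue lid, standing on the bench near the bin; origin under its centre. Leave alone.
- slicker: Black slicker brush lying on the bench near the bin's ledge end, 170 mm long (x, handle to -x), head 100 mm wide, 22 mm high; origin under the handle's middle. Leave alone.
- comb: Chrome comb lying on the bench beside the bin, 180 x 36 x 6 mm; origin under its middle. Leave alone.
- wood_brush: Small wooden brush lying bristles down beside the bin, 110 x 50 x 32 mm; origin under its middle. Leave alone.
- shampoo: Green bottle, 54 mm across, 150 mm high, standing beyond the bin's back wall; origin under its centre. Leave alone.

How it is judged:
By the outcome, as a careful person would: the job done as asked, in the order asked, and still so for the second after the job is handed in, with the robot touching nothing.
It also fails if it takes over 32 s, if anything falls off the work surface, if the arm or the gripper's body presses on something with over 40 N, if the wrist force passes 120 N, or if a joint passes its speed limit or range.

ROBOT

A 6-joint arm with a two-finger parallel gripper is mounted at the origin on the work surface. World frame = base frame: x ahead of the robot, y to its left, z up, the work surface at z = 0. Lengths are in mm, angles in rad, forces in N, time in s.
With the tool pointing down it reaches from about 400 to 925 mm from the base axis. Payload 12.5 kg.
Tool frame: the origin (TCP) lies at the very end of the fingers, on their centre line; the grasp point (between the pads) lies 19 mm behind it; z points along the fingers, y is the line along which they close (so a half turn about z gives the same grasp; the last joint's range is limited). The gripper opens to 95 mm and grips with 3 to 60 N. Pads are 20 mm wide; open, the fingers measure 119 mm over their backs; the gripper's body (75 mm by 180 mm) begins 59 mm behind the grasp point.
Start: joints at [1, 0.491, 1.559, -0, 1.092, -0.106], TCP at [280.14, 558.72, 214.661] pointing down, gripper open.
Joint ranges: [-3.1, 3.1], [-0.84, 2.19], [0.05, 2.79], [-1.13, 4.28], [0.06, 2.93], [-2.69, 2.69]. Speed limits (rad/s): [2.22, 2.22, 2.79, 3.14, 3.14, 3.14].

INTERFACE

Orientations are given as [roll, pitch, yaw] about the fixed x, y, z axes, in that order (R = Rz(yaw) Ry(pitch) Rx(roll)).
In Python, from cell import state, imaging, env, spot_in, mark_of gives the robot as it stands. The module is installed in compiled form; this text tells all that it offers.
- The arm moves only by the tool step_arm, never from a script. Its argument "increments" is a list of rows, each an object with "slide": the shift along the tool's x, y, z in m, a list of three; "roll": the turn about the tool's z in rad. A call has 1 to 5 rows; each row is the pose to reach, as a shift and turn from the pose commanded when the call began, along the tool's axes at that moment; what a row does not reach only later rows make up. A row lasts 1/8 s, in which the tool goes at most 62.5 mm and 10.7 degrees, less where a joint would pass 70% of its speed; a pose out of reach is approached as far as the arm can. A call with a gripper value outside its range is refused whole. "fingers" is the opening, from 0 (shut) to 1 (fully open), set as the call begins (left out, the last holds). The fingers move at their own pace and stop on an object; the grip force is fixed at half the most. Time passes only in rows, so rows that repeat a pose let the fingers close. It gives the time, the measured TCP pose, the force, the opening and the grip force at its end, in the units of the state.
- state(): the state, without advancing time (a new reading comes with each control period).
- imaging.read_camera(name): name is "side" or "top"; returns a dict with "color" (480x640x3 uint8, red, green, blue), "z_map" (480x640 float32, mm along the optical axis (not along the pixel's ray), 0 where there is no reading), "intrinsics" (3x3 intrinsics, pixels), "camera_from_world" (4x4, takes a point from world to camera coordinates). Camera axes: x right, y up, looking along -z (the intrinsics and any distortion apply to the point x, -y, -z); pixel columns grow to the right and rows downward; lengths in mm; the calibration is good to about 2 mm. A picture is of the moment at which its call begins.
- env.job_done(): hands the job in; it is judged then, once.
Trained networks look in the newest picture that a camera, given by its name, has taken for a name from the list of things; names that differ only in an ending like _2 or _b are one class to them, and where a whole thing is asked for, a point or a joint stands for the part that bears it (a point fixed in the world has none). Each returns a list of dicts, best first, with "confidence" (0 to 1); they miss things now and then, are a little off and sometimes report something else, mostly with a low value. They report only what shows in the picture. A call takes as long as a camera call.
- spot_in(camera, target): "bbox" ([left, top, right, bottom] in pixels, round what is visible of it).
- mark_of(camera, target): "uv" ([column, row] in pixels: a listed point, or the origin of a listed thing).
The state is a dict: "t": time; "joints": joint angles; "qvel": joint speeds; "tau": joint torques, N m; "eef_pos": TCP position; "tcp_rot": TCP orientation; "ft_force": force on the tool from outside, world axes, zero at the start; "moment": the same for the moment, N m; "opening": opening from 0.0 (shut) to 1.0 (fully open); "grip_force": force on a finger pad.
Only numpy, scipy, OpenCV 4.12 (cv2) and the standard library are available. Lean on these libraries where they do the work, as an engineer would, in place of code of your own. Each camera call takes 0.05 s, during which the arm holds its last target. There are 200 camera calls.

## Working session

There is one attempt and no reset: what is moved stays moved. The work goes in short steps, Python scripts to look and compute and a tool call to move; the robot and the scene stay as the last step left them, time stands still between calls to the robot, and variables do not carry over. Pictures are saved under pics/ and viewed, at most 10 in all, crops included, and the job is handed in when it is done.

Besides the shell and the picture viewer there is one more tool, called after "Request:" as name(argument=value, ...), one argument or row to a line, values as JSON. step_arm: Moves the arm, as the interface text tells. Its arguments: {"type":"object","properties":{"increments":{"type":"array"},"fingers":{"type":"number"}},"required":["increments"]}

```bash
mkdir -p pics; cat > h.py <<'E'
import numpy as np, cv2
from cell import state, imaging, env, spot_in, mark_of
def cam(n):
    return imaging.read_camera(n)
def px2w(c,u,v,z=None,d=None):
    K=np.array(c["intrinsics"]);T=np.linalg.inv(np.array(c["camera_from_world"]))
    r=np.linalg.inv(K)@np.array([u,v,1.]);r=np.array([r[0],-r[1],-1.])
    o=T[:3,3];w=T[:3,:3]@r
    s=d if d is not None else (z-o[2])/w[2]
    return o+s*w
def w2px(c,p):
    q=np.array(c["camera_from_world"])@np.append(p,1.);q=np.array(c["intrinsics"])@np.array([q[0],-q[1],-q[2]])
    return q[:2]/q[2]
E
python3 - <<'E'
from h import *
for n in ("top","side"):
    c=cam(n);cv2.imwrite(f"pics/{n}0.png",c["color"][...,::-1])
    Z=dict(bin=0,ledge_edge=140,hinge=186,flap_edge=140,tin_center=148)
    for t,z in Z.items():
        for m in mark_of(n,t)[:2]:
            print(n,t,m["uv"],round(m["confidence"],2),px2w(c,*m["uv"],z=z).round(1))
s=state();print(s)
E
```

```text
top bin [299.9, 296.8] 0.93 [496.4  42.1   0. ]
top ledge_edge [293.4, 285.7] 0.68 [496.7  49.  140. ]
top hinge [234.6, 287.1] 0.76 [500.1 135.  186. ]
top hinge [299.7, 287.5] 0.54 [485.7  39.4 186. ]
top flap_edge [298.1, 288.1] 0.97 [491.9  42.2 140. ]
top tin_center [331.3, 275.3] 0.61 [503.2 -11.9 148. ]
side bin [285.4, 296.6] 0.74 [501.1  48.    0. ]
side ledge_edge [284.6, 257.8] 0.64 [497.5  38.5 140. ]
side hinge [256.2, 215.0] 0.62 [498.5 136.8 186. ]
side flap_edge [283.4, 255.8] 0.59 [498.8  44.4 140. ]
side flap_edge [221.6, 260.9] 0.28 [391.8 110.4 140. ]
side tin_center [302.6, 269.1] 0.93 [503.7 -14.  148. ]
{'t': 0.6, 'joints': array([ 1.00040977e+00,  4.90877808e-01,  1.55888298e+00,  2.59093668e-06,
        1.09171600e+00, -1.05633578e-01]), 'qvel': array([-0.00051251,  0.00054065, -0.00143121,  0.00048491,  0.00156028,
        0.00065609]), 'tau': array([ 1.57945465e-04, -6.12221789e+01, -2.58345544e+01,  6.93519996e-02,
        4.46266215e-02, -4.26094402e-05]), 'eef_pos': array([280.13566125, 558.72672304, 214.68060779]), 'tcp_rot': array([3.14147718e+00, 9.93090258e-06, 2.67683848e+00]), 'ft_force': array([ 0.08650609, -0.6325641 , -0.46327417]), 'moment': array([-0.01001973,  0.04209329,  0.02169745]), 'grip_force': 0.0, 'opening': 1.0006679667721625}
```

View pics/top0.png

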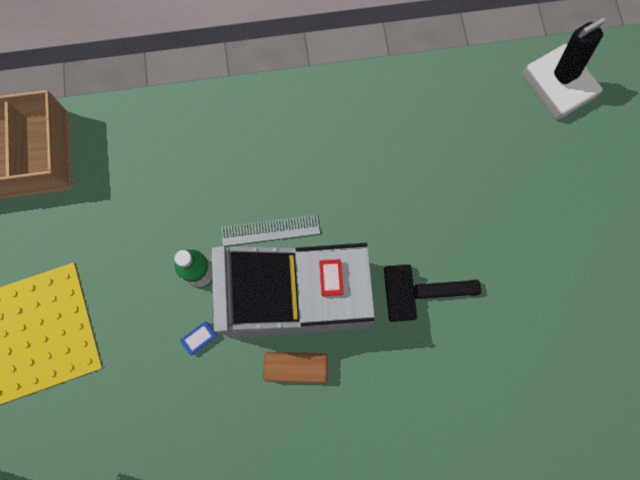

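View pics/side0.png

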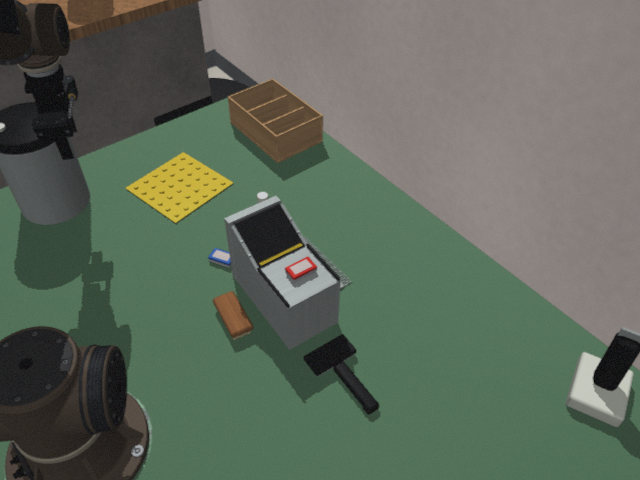

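The top view shows the ledge at columns 298–370, the flap at 230–298 with the yellow strip at about column 295, and the tin at (331,278). The side view agrees: tin at (301,268), strip at about (282,255). So bin +x is roughly world +y. Next I'll measure the bin's yaw and the tin's pose from colour masks.

```bash
python3 - <<'E'
from h import *
for n in ("top","side"):
    c=cam(n);hsv=cv2.cvtColor(c["color"],cv2.COLOR_RGB2HSV);H,S,V=[hsv[...,i].astype(int) for i in range(3)]
    b=spot_in(n,"bin")[0]["bbox"];print(n,"bin bbox",b)
    roi=np.zeros(H.shape,bool);b=[int(x) for x in b];roi[b[1]:b[3],b[0]:b[2]]=1
    yel=roi&(H>18)&(H<35)&(S>120)&(V>80)
    red=roi&((H<8)|(H>172))&(S>130)&(V>80)
    for nm,m,z in(("yel",yel,140),("red",red,156)):
        v,u=np.nonzero(m)
        P=np.array([px2w(c,a,bb,z=z) for a,bb in zip(u,v)])[:,:2]
        zz=np.array([px2w(c,a,bb,d=c["z_map"][bb,a])[2] for a,bb in zip(u,v)])
        r=cv2.minAreaRect(P.astype(np.float32))
        print(nm,len(u),"rect",np.round(r[0],1),np.round(r[1],1),round(r[2],1),"depth z",np.percentile(zz,[10,50,90]).round(1))
    if n=="top":
        # back-wall/ledge plan from depth
        vv,uu=np.mgrid[200:350,190:400]
        W=np.array([px2w(c,a,bb,d=c["z_map"][bb,a]) for a,bb in zip(uu.ravel(),vv.ravel())])
        for lo,hi in((136,144),(182,192)):
            Q=W[(W[:,2]>lo)&(W[:,2]<hi)&(abs(W[:,0]-497)<75)];Q=Q[(Q[:,1]<44) if hi<150 else (Q[:,1]>140)]
            r=cv2.minAreaRect(Q[:,:2].astype(np.float32));print(lo,len(Q),np.round(r[0],1),np.round(r[1],1),round(r[2],1))
E
```

```text
top bin bbox [211.9, 242.0, 376.5, 342.3]
yel 302 rect [495.5  49.8] [  7.3 101.6] 85.9 depth z [143.3 145.6 148.1]
red 342 rect [499.2 -10.4] [32.7 55.1] 85.2 depth z [154.1 156.1 158.2]
136 4397 [490.9 -12.2] [120.4 124.1] 85.9
182 1437 [502.9 152.2] [ 31.5 127.1] 86.1
side bin bbox [223.6, 193.6, 343.9, 348.9]
yel 162 rect [498.6  52.5] [  8.8 101.3] 85.7 depth z [142.4 145.2 147.7]
red 188 rect [498.9 -14. ] [35.  55.7] 86.0 depth z [153.1 155.6 158.1]
```

Bin yaw is about 86° and the ledge edge about (495, 43.5). The tin is at about (499, -12), which is 55 mm before the edge, at bin y ≈ -8 and aligned with the bin. Both cameras and the given sizes agree, so I'll move to hover with the fingers spread along bin x.

Request:
step_arm(
  increments=[
    {"slide": [-0.03, -0.026, 0], "roll": -0.08},
    {"slide": [-0.07, -0.062, 0], "roll": -0.16},
    {"slide": [-0.115, -0.101, 0], "roll": -0.24},
    {"slide": [-0.16, -0.141, 0], "roll": -0.32},
    {"slide": [-0.205, -0.181, 0], "roll": -0.395},
  ],
  fingers=1,
)

```text
t: 1.42
eef_pos: [382.7, 303.4, 214.8]
tcp_rot: [3.141, 0.001, 3.075]
ft_force: [1.1, -0.2, -0.1]
opening: 1.003
grip_force: 0.0
```

Request:
step_arm(
  increments=[
    {"slide": [-0.027, -0.055, 0], "roll": 0},
    {"slide": [-0.054, -0.11, 0], "roll": 0},
    {"slide": [-0.081, -0.165, 0], "roll": 0},
    {"slide": [-0.108, -0.22, 0], "roll": 0},
    {"slide": [-0.128, -0.262, 0], "roll": 0},
  ],
)

```text
t: 2.05
eef_pos: [492.4, 32.4, 214.8]
tcp_rot: [3.142, 0.001, 3.071]
ft_force: [0.7, 0.8, 0.2]
opening: 1.001
grip_force: 0.0
```

Request:
step_arm(
  increments=[
    {"slide": [-0.007, -0.015, 0.005], "roll": 0},
    {"slide": [-0.011, -0.022, 0.015], "roll": 0},
    {"slide": [-0.011, -0.022, 0.03], "roll": 0},
    {"slide": [-0.011, -0.022, 0.03], "roll": 0},
  ],
)

```text
t: 2.55
eef_pos: [500.2, 13.1, 183.2]
tcp_rot: [3.141, -0.003, 3.073]
ft_force: [0.6, 0.1, 0.1]
opening: 1.002
grip_force: 0.0
```

```bash
python3 - <<'E'
from h import *
s=state();print(s["t"],s["eef_pos"],s["tcp_rot"],s["ft_force"])
o=[]
for n in("top","side"):
    c=cam(n)
    u,v=w2px(c,[497,12,150]);print(n,u,v)
    u,v=int(u),int(v);k=c["color"][v-75:v+75,u-95:u+95,::-1];o.append(cv2.resize(k,(400,316),interpolation=cv2.INTER_CUBIC))
cv2.imwrite("pics/hover.png",np.hstack(o))
E
```

```text
2.55 [500.1547441   13.11441965 183.2385463 ] [ 3.14131319e+00 -2.74439369e-03  3.07303327e+00] [0.57242922 0.05513845 0.09176455]
top 316.70815873552533 281.18907181779076
side 292.07606816104334 262.2929706715943
```

View pics/hover.png

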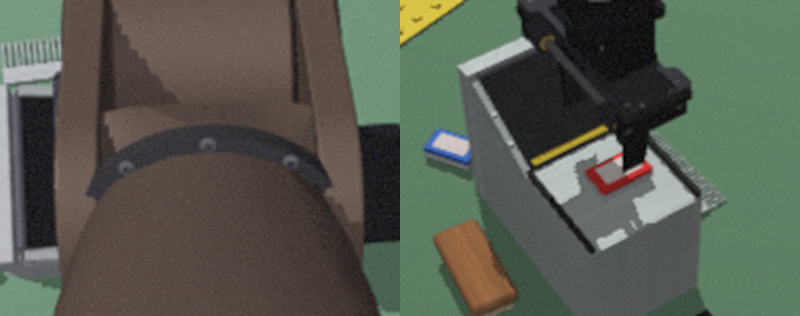

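The crop shows the trailing finger at about (632,160), just behind and above the tin. The leading finger is over the flap, hidden from view, and everything is undisturbed. I'll check the finger-to-tin gap from just above the tin.

Request:
step_arm(
  increments=[
    {"slide": [0, -0.002, 0.012], "roll": 0},
    {"slide": [0, -0.002, 0.024], "roll": 0},
    {"slide": [0, -0.002, 0.024], "roll": 0},
  ],
)

```text
t: 3.02
eef_pos: [500.5, 10.1, 159.5]
tcp_rot: [3.141, -0.002, 3.072]
ft_force: [0.5, 0.4, -1.1]
opening: 0.997
grip_force: 0.0
```

```bash
python3 - <<'E'
from h import *
s=state();print(s["t"],s["eef_pos"],s["tcp_rot"],s["ft_force"])
c=cam("side");im=c["color"][...,::-1].copy()
e=s["eef_pos"];Y=s["tcp_rot"][2];tx=np.array([np.cos(Y),np.sin(Y),0]);ty=np.array([np.sin(Y),-np.cos(Y),0])
x0,y0,S=235,195,6
k=cv2.resize(im[y0:y0+100,x0:x0+125],None,fx=S,fy=S,interpolation=cv2.INTER_CUBIC)
def poly(P,col):
    q=np.array([(w2px(c,p)-[x0,y0]+.5)*S for p in P]).astype(int);cv2.polylines(k,[q],True,col,1)
poly([e+a*tx+b*ty for a,b in((-10,-47.5),(10,-47.5),(10,-59.5),(-10,-59.5))],(0,255,0))
poly([e+a*tx+b*ty for a,b in((-10,47.5),(10,47.5),(10,59.5),(-10,59.5))],(0,255,0))
bx=np.array([.0707,.9975,0]);by=np.array([-.9975,.0707,0])
t=np.array([499,-12,156]);poly([t+a*bx+b*by for a,b in((-17,-28),(17,-28),(17,28),(-17,28))],(255,0,255))
o=np.array([495,43.5,140]);poly([o+a*bx+b*by for a,b in((-115,-62),(0,-62),(0,62),(-115,62))],(255,255,0))
cv2.imwrite("pics/low.png",k)
E
```

```text
3.025 [500.47045443  10.09230664 159.53762584] [ 3.14141007e+00 -1.96058470e-03  3.07172128e+00] [ 0.50202338  0.36813996 -1.09555236]
```

View pics/low.png

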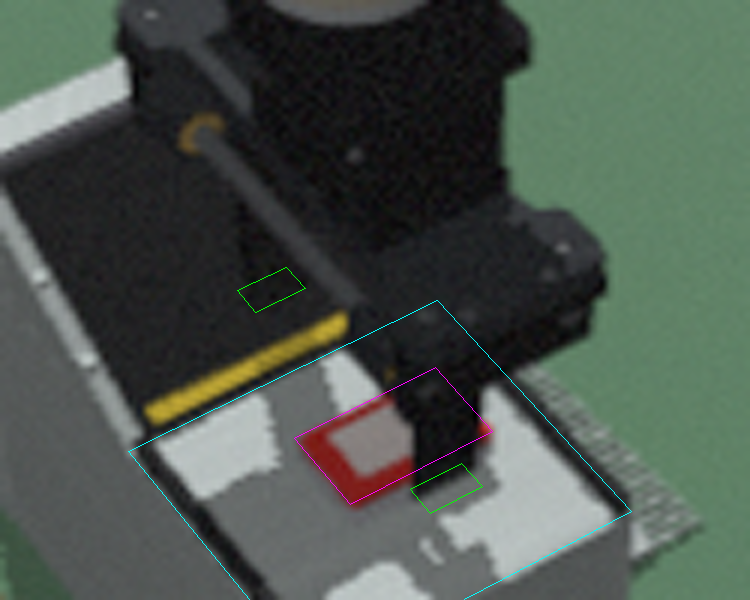

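The overlay matches: ledge and tin outlines coincide, and the trailing fingertip (about (440,495)) sits just behind the tin's rear edge. I'll back off 3 mm for margin and then descend, with the leading finger pressing on the flap.

Request:
step_arm(
  increments=[
    {"slide": [0, -0.003, 0], "roll": 0},
    {"slide": [0, -0.003, 0.004], "roll": 0},
    {"slide": [0, -0.003, 0.008], "roll": 0},
    {"slide": [0, -0.003, 0.012], "roll": 0},
    {"slide": [0, -0.003, 0.016], "roll": 0},
  ],
)

```text
t: 3.7
eef_pos: [500.8, 7.1, 144.4]
tcp_rot: [3.141, 0.0, 3.072]
ft_force: [0.3, 0.3, 1.2]
opening: 0.998
grip_force: 0.4
```

```bash
python3 - <<'E'
from h import *
s=state();print(s["t"],s["eef_pos"],s["ft_force"])
c=cam("side");k=cv2.resize(c["color"][195:295,235:360,::-1],None,fx=6,fy=6,interpolation=cv2.INTER_CUBIC)
cv2.imwrite("pics/down.png",k)
E
```

```text
3.7 [500.81697918   7.10497801 144.38253946] [0.28555393 0.25005985 1.15043626]
```

View pics/down.png

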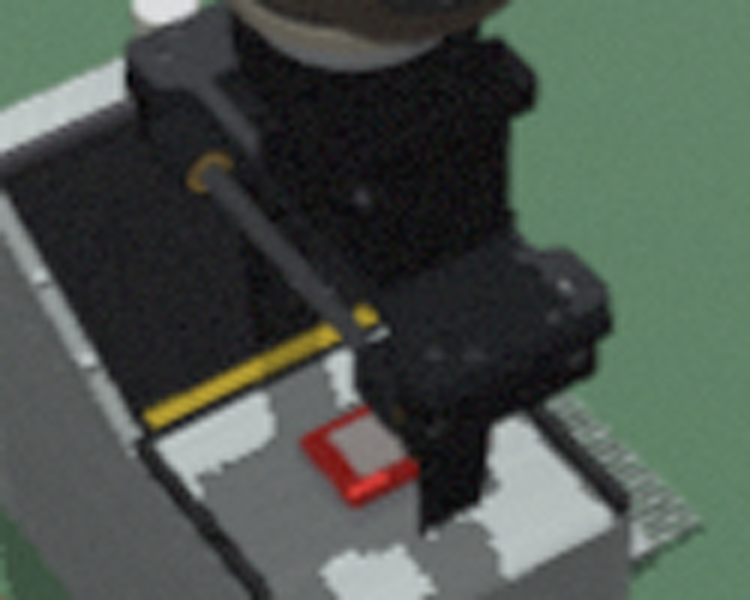

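The finger is down on the ledge behind the tin at about (455,490), with a visible gap. The tin has not moved, and the flap edge strip runs (150,415)–(375,315). Now a slow advance along bin +x.

Request:
step_arm(
  increments=[
    {"slide": [0, 0.004, 0.001], "roll": 0},
    {"slide": [0, 0.008, 0.001], "roll": 0},
    {"slide": [0, 0.012, 0.001], "roll": 0},
    {"slide": [0, 0.016, 0.001], "roll": 0},
    {"slide": [0, 0.02, 0.001], "roll": 0},
  ],
)

```text
t: 4.38
eef_pos: [502.2, 27.2, 143.7]
tcp_rot: [-3.142, 0.0, 3.072]
ft_force: [0.5, -2.0, 0.4]
opening: 1.001
grip_force: 1.0
```

Request:
step_arm(
  increments=[
    {"slide": [0, 0.004, 0], "roll": 0},
    {"slide": [0, 0.008, 0], "roll": 0},
    {"slide": [0, 0.012, 0], "roll": 0},
    {"slide": [0, 0.016, 0], "roll": 0},
    {"slide": [0, 0.02, 0], "roll": 0},
  ],
)

```text
t: 5.0
eef_pos: [503.6, 47.2, 143.6]
tcp_rot: [-3.142, -0.0, 3.072]
ft_force: [-0.6, -2.1, 0.6]
opening: 1.002
grip_force: 1.4
```

```bash
python3 - <<'E'
from h import *
s=state();print(s["t"],s["eef_pos"],s["ft_force"])
c=cam("side");k=cv2.resize(c["color"][195:295,235:360,::-1],None,fx=6,fy=6,interpolation=cv2.INTER_CUBIC)
cv2.imwrite("pics/mid.png",k)
E
```

```text
5.0 [503.55297292  47.15148115 143.61763042] [-0.58899529 -2.11827673  0.58811455]
```

View pics/mid.png

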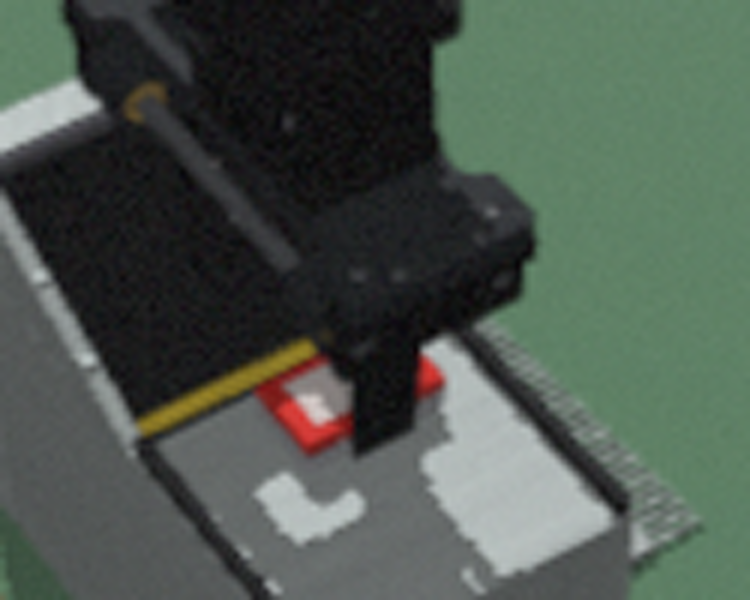

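Mid-push the tin is square against the finger at about (350,400), with its front roughly 10 mm before the edge. The flap strip, (143,425)–(320,345), has swung in. Forces are about 2 N, so I'll continue.

Request:
step_arm(
  increments=[
    {"slide": [0, 0.004, 0], "roll": 0},
    {"slide": [0, 0.008, 0], "roll": 0},
    {"slide": [0, 0.012, 0], "roll": 0},
    {"slide": [0, 0.016, 0], "roll": 0},
    {"slide": [0, 0.02, 0], "roll": 0},
  ],
)

```text
t: 5.68
eef_pos: [504.9, 67.1, 143.6]
tcp_rot: [-3.141, -0.0, 3.072]
ft_force: [0.4, -5.1, -1.1]
opening: 1.001
grip_force: 2.3
```

Request:
step_arm(
  increments=[
    {"slide": [0, 0.002, 0], "roll": 0},
    {"slide": [0, 0.004, 0], "roll": 0},
    {"slide": [0, 0.006, 0], "roll": 0},
  ],
)

```text
t: 6.05
eef_pos: [505.2, 72.9, 143.5]
tcp_rot: [-3.141, -0.0, 3.072]
ft_force: [-0.4, -5.9, -0.9]
opening: 1.003
grip_force: 2.6
```

```bash
python3 - <<'E'
from h import *
s=state();print(s["t"],s["eef_pos"],s["ft_force"])
c=cam("side");k=cv2.resize(c["color"][195:295,235:360,::-1],None,fx=6,fy=6,interpolation=cv2.INTER_CUBIC)
cv2.imwrite("pics/tip.png",k)
E
```

```text
6.05 [505.23467486  72.8852463  143.48119964] [-0.44402565 -5.92254669 -0.91068072]
```

View pics/tip.png

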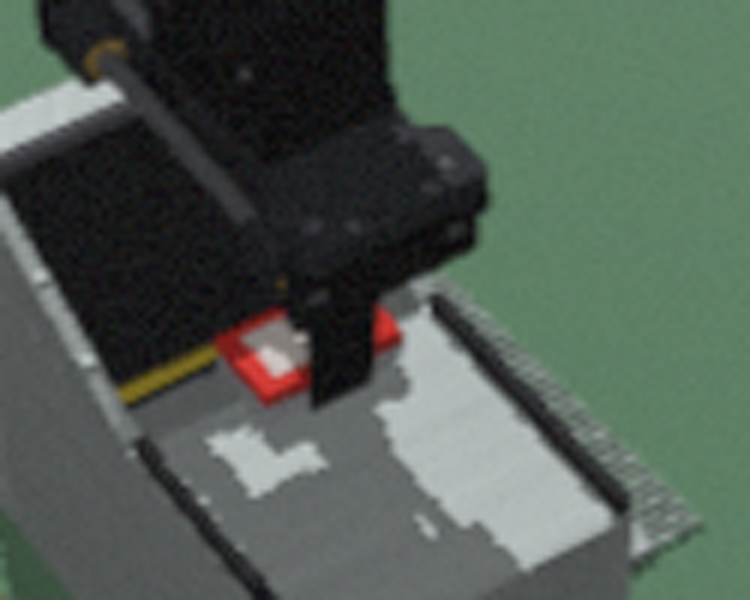

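The tin now straddles the edge (about (300,350)) with the flap well open, its strip low at (125,395)–(215,350). Next I'll hold the leading finger in place by closing the gripper slightly while advancing the TCP, so only the trailing finger moves on.

Request:
step_arm(
  increments=[
    {"slide": [0, 0.001, 0], "roll": 0},
    {"slide": [0, 0.003, 0], "roll": 0},
    {"slide": [0, 0.005, 0], "roll": 0},
    {"slide": [0, 0.005, 0], "roll": 0},
  ],
  fingers=0.9,
)

```text
t: 6.6
eef_pos: [505.6, 78.0, 143.4]
tcp_rot: [-3.141, -0.0, 3.072]
ft_force: [-0.0, -4.8, -1.7]
opening: 0.901
grip_force: 2.3
```

```bash
python3 - <<'E'
from h import *
s=state();print(s["t"],s["eef_pos"],s["ft_force"],s["opening"])
c=cam("side");k=cv2.resize(c["color"][195:295,235:360,::-1],None,fx=6,fy=6,interpolation=cv2.INTER_CUBIC)
cv2.imwrite("pics/tip2.png",k)
hsv=cv2.cvtColor(c["color"][195:295,235:360],cv2.COLOR_RGB2HSV).astype(int);m=((hsv[...,0]<8)|(hsv[...,0]>172))&(hsv[...,1]>130)&(hsv[...,2]>60)
v,u=np.nonzero(m);print("red px",len(u),u.mean()*6 if len(u) else 0,v.mean()*6 if len(u) else 0)
E
```

```text
6.6 [505.63313168  77.95059659 143.43448319] [-0.01033212 -4.82390987 -1.68716822] 0.9013830120177339
red px 0 0 0
```

View pics/tip2.png

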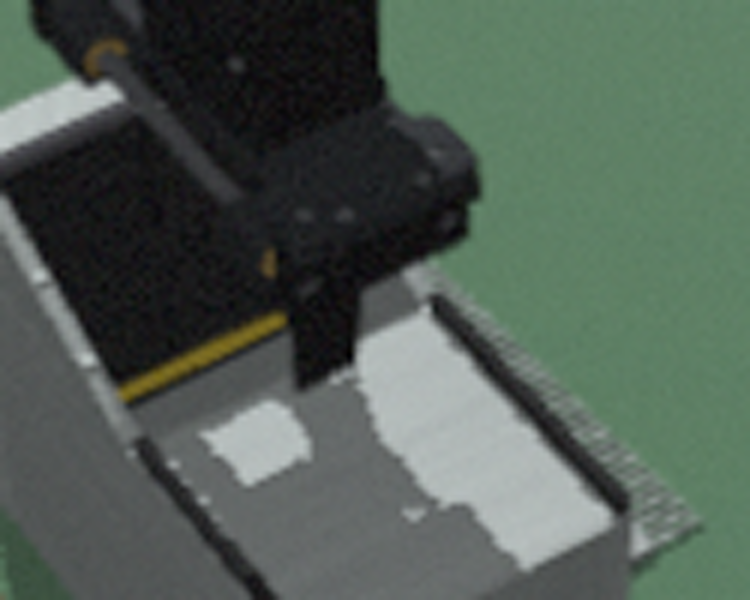

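The red tin has dropped out of sight into the bin. The flap is still held open, with its strip at (125,395)–(285,320) and bare steel below. I'll let it settle briefly, then draw the fingers back and up so the flap follows them shut gently.

Request:
step_arm(
  increments=[
    {"slide": [0, 0, 0], "roll": 0},
    {"slide": [0, 0, 0], "roll": 0},
    {"slide": [0, -0.008, -0.004], "roll": 0},
    {"slide": [0, -0.016, -0.008], "roll": 0},
    {"slide": [0, -0.026, -0.012], "roll": 0},
  ],
)

```text
t: 7.28
eef_pos: [504.1, 51.5, 156.2]
tcp_rot: [3.141, 0.001, 3.072]
ft_force: [0.3, -0.6, 1.8]
opening: 0.899
grip_force: 0.8
```

Request:
step_arm(
  increments=[
    {"slide": [0, -0.01, -0.008], "roll": 0},
    {"slide": [0, -0.02, -0.016], "roll": 0},
    {"slide": [0, -0.03, -0.024], "roll": 0},
    {"slide": [0, -0.03, -0.04], "roll": 0},
    {"slide": [0, -0.03, -0.06], "roll": 0},
  ],
)

```text
t: 7.9
eef_pos: [501.6, 21.5, 216.2]
tcp_rot: [3.141, -0.001, 3.071]
ft_force: [-0.4, 0.2, 0.0]
opening: 0.899
grip_force: 0.0
```

Request:
step_arm(
  increments=[
    {"slide": [0, 0, -0.025], "roll": 0},
    {"slide": [0.03, -0.02, -0.05], "roll": 0},
    {"slide": [0.06, -0.06, -0.07], "roll": 0},
    {"slide": [0.09, -0.11, -0.08], "roll": 0},
    {"slide": [0.09, -0.16, -0.08], "roll": 0},
  ],
)

```text
t: 8.52
eef_pos: [399.2, -132.5, 297.1]
tcp_rot: [-3.141, 0.002, 3.072]
ft_force: [0.7, 0.2, 0.1]
opening: 0.904
grip_force: 0.0
```

Request:
step_arm(
  increments=[
    {"slide": [0, -0.05, 0], "roll": 0},
    {"slide": [0, -0.1, 0], "roll": 0},
    {"slide": [0, -0.15, 0], "roll": 0},
    {"slide": [0, -0.18, 0], "roll": 0},
    {"slide": [0, -0.18, 0], "roll": 0},
  ],
)

```text
t: 9.15
eef_pos: [387.7, -312.6, 295.4]
tcp_rot: [3.141, -0.0, 3.069]
ft_force: [0.6, 0.5, -0.3]
opening: 0.899
grip_force: 0.0
```

```bash
python3 - <<'E'
from h import *
s=state();print(s["t"],s["eef_pos"],s["ft_force"],np.abs(s["qvel"]).max())
o=[]
for n,(a,b) in(("top",(160,190)),("side",(190,180))):
    c=cam(n);o.append(cv2.resize(c["color"][b:b+200,a:a+260,::-1],(400,308),interpolation=cv2.INTER_CUBIC))
    hsv=cv2.cvtColor(c["color"],cv2.COLOR_RGB2HSV).astype(int);H,S,V=hsv[...,0],hsv[...,1],hsv[...,2]
    m=(H>18)&(H<35)&(S>120)&(V>80);r=np.zeros_like(m);u,v=map(int,w2px(c,[495,46,140]));r[v-45:v+45,u-35:u+35]=1
    v,u=np.nonzero(m&r);P=np.array([px2w(c,x,y,z=140) for x,y in zip(u,v)])[:,:2]
    print(n,len(u),cv2.minAreaRect(P.astype(np.float32)) if len(u) else "")
    for t in("tin_center",): print([(m["uv"],round(m["confidence"],2)) for m in mark_of(n,t)])
cv2.imwrite("pics/end.png",np.hstack(o))
E
```

```text
9.15 [ 387.65518423 -312.56678051  295.42913906] [ 0.55063715  0.49125372 -0.32053572] 0.04315514470466709
top 301 ((495.4750671386719, 49.85565948486328), (7.324268341064453, 101.64508056640625), 85.96102142333984)
[]
side 57 ((461.0795593261719, 55.367408752441406), (10.40424919128418, 28.824298858642578), 86.58370208740234)
[]
```

View pics/end.png

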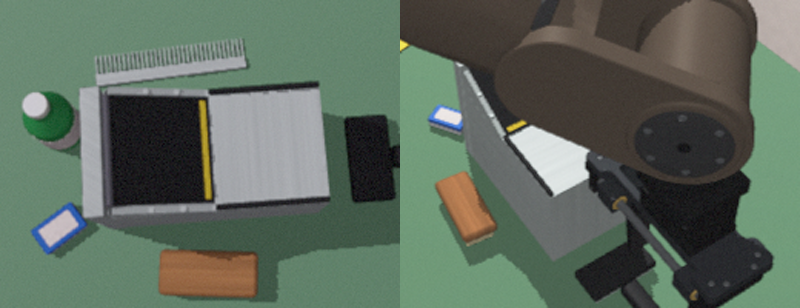

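The flap is fully shut: the strip at (207,150) measures exactly as it did at the start. The ledge is empty, the tin is in the bin, the other things look undisturbed and the arm is clear. I'll hand the job in.

```bash
python3 -c "
from h import *
print(env.job_done())"
```

```text
the job is handed in; nothing more can be done
None
```

I pushed the empty tin off the ledge into the bin with one finger while the other held the flap open, the flap then swung fully shut, and I handed the job in at about 9 s with the other bench things left where they were.

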